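Lift the sagging bolt over its bent keeper and hold the charging cage's gate ajar

ROBOT

A 7-joint arm with a two-finger parallel gripper is mounted at the origin on the work surface. World frame = base frame: x ahead of the robot, y to its left, z up, the work surface at z = 0. Lengths are in m, angles in rad, forces in N, time in s.
With the tool pointing down it reaches from about 0.4 to 0.85 m from the base axis. Payload 10.4 kg.
Tool frame: the origin (TCP) lies at the very end of the fingers, on their centre line; the grasp point (between the pads) lies manip.grasp_offset behind it (manip.grasp_offset is the distance from the TCP to the grasp point, in m); z points along the fingers, x is the direction in which the jaws open and shut, and the axes are right-handed (so a half turn about z gives the same grasp; the last joint's range is limited). The gripper opens to 85 mm and grips with 20 to 120 N. Pads are 22 mm wide; open, the fingers measure 114 mm over their backs; the gripper's body (76 mm by 85 mm) begins 54 mm behind the grasp point. The pads swing forward as they close: fully open they stand 13 mm farther back than shut.
Start: joints at [1.082, 0.332, -0.065, 1.46, 0.022, 1.35, -0.088], TCP at [0.281, -0.558, 0.231] pointing down, gripper open.
Joint ranges: [-2.6, 2.6], [-0.5, 2.12], [-1.47, 1.34], [0.16, 2.42], [-1.27, 4.41], [0.06, 2.06], [-2.6, 2.6]. Speed limits (rad/s): [2.22, 2.22, 2.79, 2.79, 3.14, 3.14, 3.14].

INTERFACE

Orientations are given as a unit quaternion [x, y, z, w].
In Python, from workcell import manip gives the robot as it stands.
- The arm moves only by the shell command python3 -m crank 'ROWS' [FORCE]. ROWS is JSON, a list that holds one entry, the list of rows, each a list of 7 numbers: the shift along the world's x, y, z in units of 60 mm (1.0 is 60 mm), then the turn, a rotation vector about the world's x, y, z in units of 5 degrees (1.0 is 5 degrees), then the finger opening in mm, from 0 to 85.4. A call has 1 to 8 rows; each row shifts and turns the commanded pose from where the row before left it; what a row does not reach is not made up. A row lasts 1/8 s, in which the tool goes at most 62.5 mm and 10.7 degrees, less where a joint would pass 70% of its speed; a pose out of reach is approached as far as the arm can. A call is refused whole if a number of a shift passes 1 or a number of a turn 1, either way. A call with a gripper value outside its range is refused whole. The fingers move at their own pace and stop on an object; FORCE is the grip in N (left out, the last holds). Time passes only in rows, so rows that do not move let the fingers close. It gives the time, the measured TCP pose, the force and the opening at its end, in the units of the state.
- manip.get_obs(): the state, without advancing time (a new reading comes with each control period).
- manip.camera(name): name is "scene" or "top" or "wrist"; returns (picture, depth): 400x640x3 uint8, blue, green, red; 400x640 float32, m along the optical axis (not along the pixel's ray), 0 where there is no reading.
- manip.get_calibration(name): a dict with "fx", "fy", "cx", "cy" (pixels), "k1" (the pictures are not rectified: a ray, as slopes to the right and down, at radius r is drawn at 1 + k1 r^2 times it, then the intrinsics apply), "rvec" (rotation vector, rad) and "tvec" (3), from world to camera coordinates, as OpenCV has them; the wrist camera has in their place "T_tool_cam" (4x4, takes a point from camera to tool coordinates, whose origin is the TCP and whose axes are the tool frame's). Camera axes: x right, y down, z forward; pixel columns grow to the right and rows downward; lengths in m; the calibration is good to about 2 mm. A picture is of the moment at which its call begins: read the wrist's pose just before it. get_calibration takes no time and is no camera call.
- manip.hand_in(): hands the job in, once; it reports no verdict.
The state is a dict: "clock": time; "joint_pos": joint angles; "joint_velocities": joint speeds; "tau": joint torques, N m; "position": TCP position; "ee_rot": TCP orientation; "ft_force": force on the tool from outside, world axes, zero at the start; "torque": the same for the moment, N m; "grip_width": opening from 0.0 (shut) to 1.0 (fully open).
Only numpy, scipy, OpenCV 4.12 (cv2) and the standard library are available. Lean on these libraries where they do the work, as an engineer would, in place of code of your own. Each camera call takes 0.05 s, during which the arm holds its last target.

TASK

The battery pack in the charging cage is warm: open the cage's gate a little so that a temperature probe can be passed in. The gate's barrel bolt has sagged and its notch hangs on the bent-up lip of the keeper, so lift the bolt by its upright handle while you pull it right back out of the keeper, without wrenching it against the lip; then, with the bolt still drawn, swing the sprung gate towards you until its free edge stands about 60 mm open. Finish while holding: keep your grip on the bolt's handle and keep the gate steady and ajar (it falls shut if let go), and leave everything else on the bench where it stands.

Things in the scene. Friction and masses are not known exactly. Their poses are not given: they have to be found in the camera images.
- cage: Battery charging cage of grey steel tube and wire mesh, fixed to the bench: 240 deep (x), 330 wide (y), 250 high. Origin: centre of its underside. The gate is its face at -x, towards the robot; +y runs from the keeper to the gate's hinge, z up. The gate spans y = -132 (free edge) to +132 mm, its front at x = -120, its top at z = 248.
- gate (a joint): Angle of the gate, rad: 0 shut, grows as the free edge swings out towards the robot (cage -x); seen from above it turns clockwise. Free edge 267 mm from the hinge line, so 0.225 rad is 60 mm open. A spring shuts it: 0.5 N m when shut, 0.7 N m at 0.2 rad (about 4 N at the drawn handle).
- gate_hinge (a point): Point on the gate's vertical hinge line, at the height of the bolt's bar, 222 above the bench; at (-122, +135, 222) mm in the cage's frame.
- gate_edge (a point): Middle of the front of the gate's free stile, its upright edge away from the hinge: at (-120, -132, 134) mm in the cage's frame when shut.
- bolt: Bolt along the gate's top rail: square steel bar 14 x 14 x 205, about 300 g, in two tall worn guide straps. Origin: tip of its nose, mid-section; +y runs back along the bar to the hinge. Underside notch 5 deep, 12 to 30 mm behind the tip. Home, gate shut, the tip is at (-137, -163, 222) mm in the cage frame. 103 mm behind the tip a 10 mm shank stands 45 mm out and turns up into the handle.
- bolt_handle (a point): Centre of the bolt's handle: an upright black round grip of 18 mm diameter and 50 mm length (25 mm above and below this point), free above and all round, 60 mm in front of the gate, 261 above the bench when the bolt sags. The bar and the shank (38 mm lower) move with it.
- bolt_slide (a joint): How far the bolt is drawn along the gate, m: 0 fully home, 0.055 fully back (towards the hinge, cage +y when the gate is shut). It starts 0 to 4 mm drawn; unlifted, it catches on the lip at 7 mm. The nose is out of the keeper at 0.025. Slides with about 1.5 N of friction and stays where it is put.
- bolt_lift (a joint): How far the bolt is raised in its guides, m: 0 sagging under its own weight, at most 0.013. The nose clears the lip's top at about 0.0045 to 0.005; lift it about 0.008 to be sure and keep it so until drawn 0.025. Let go, it sags again.
- keeper: Steel staple on the cage's right-hand post, round the bolt's nose: cage y -160 to -140, z 205 to 246 mm. The gate-side end of its floor is bent up into a lip 4 mm thick (cage y -144 to -140), top at z = 219.5, which sits in the bolt's notch. Its front wall keeps the gate shut while the nose is inside. Origin: as the cage's.
- pack: Blue battery pack 70 x 120 x 80 mm inside the cage. Origin: centre of its underside.
- dispenser: Teal solvent pump bottle, 68 diameter, 97 high, standing in front of the cage. Origin: centre of its underside.
- spool: Solder spool, 64 diameter, 46 high, standing in front of the cage. Origin: centre of its underside.
- multimeter: Yellow multimeter 165 x 82 x 45 mm lying on the bench. Origin: centre of its underside.
- screwdriver: Screwdriver lying on the bench. Origin: centre of its underside.
- parts_bin: Red open bin 150 x 100 x 60 mm. Origin: centre of its underside.
- flux_jar: Amber jar, 56 diameter, 62 high. Origin: centre of its underside.

How it is judged:
On the way, in this order (a step that is already met when the one before it is completed fails the run):
1. the bolt is lifted off the keeper's lip while its nose is still in the keeper (value of joint bolt_lift above 0.004 m and value of joint bolt_slide below 0.022 m), for 0.05 s.
2. the bolt is drawn right out of the keeper, the gate not yet swung open (value of joint bolt_slide above 0.028 m and value of joint gate below 0.1 rad), for 0.1 s.
At the end, for the whole second after the job is handed in: The gate is held still with its free edge 40 to 85 mm open (0.15 to 0.32 rad), the bolt still drawn at least 28 mm, and the fingers still on the bolt's handle carrying the pull of the gate's spring (over 1 N) (value of joint gate between 0.15 and 0.32 rad and velocity of joint gate between -0.1 and 0.1 rad/s and value of joint bolt_slide above 0.028 m and contact force between the fingers and bolt above 1 N); the arm keeps its last pose, push and grip.
It fails at once if the bolt is wrenched against the keeper (over 60 N) (contact force between bolt and keeper above 60 N).
It fails at once if something else on the bench is disturbed (moved over 30 mm) (distance of any of pack, dispenser, spool, multimeter, screwdriver, parts_bin, flux_jar from where it was at the start of the episode above 0.03 m).
It also fails if it takes over 35 s, if anything falls off the work surface, if the arm or the gripper's body presses on something with over 40 N, if the wrist force passes 120 N, or if a joint passes its speed limit or range.

## Working session

There is one attempt and no reset: what is moved stays moved. The work goes in short steps, Python scripts to look and compute and a shell command to move; the robot and the scene stay as the last step left them, time stands still between calls to the robot, and variables do not carry over. Pictures are saved under pics/ and viewed, and the job is handed in when it is done.

```bash
mkdir -p pics; ls; cat > h.py <<'E'
import numpy as np, cv2
from workcell import manip
from scipy.spatial.transform import Rotation as R
def cal(n):
    c=manip.get_calibration(n)
    K=np.array([[c['fx'],0,c['cx']],[0,c['fy'],c['cy']],[0,0,1.]])
    return c,K
def pose(n,obs=None):
    c,K=cal(n)
    if 'rvec' in c:
        Rm=cv2.Rodrigues(np.array(c['rvec'],float))[0]; t=np.array(c['tvec'],float).ravel()
        return Rm.T,-Rm.T@t
    T=np.array(c['T_tool_cam']); Rt=R.from_quat(obs['ee_rot']).as_matrix()
    return Rt@T[:3,:3], Rt@T[:3,3]+np.array(obs['position'])
def slopes(n,uv):
    c,K=cal(n); uv=np.atleast_2d(np.array(uv,float))
    d=np.c_[(uv[:,0]-c['cx'])/c['fx'],(uv[:,1]-c['cy'])/c['fy']]
    s=d.copy()
    for _ in range(20): s=d/(1+c['k1']*(s**2).sum(1,keepdims=True))
    return s
def pt(n,uv,depth,obs=None):
    Rm,o=pose(n,obs); s=slopes(n,uv)
    z=np.array([depth[int(round(v)),int(round(u))] for u,v in np.atleast_2d(uv)])
    return (np.c_[s,np.ones(len(s))]*z[:,None])@Rm.T+o
def onz(n,uv,z,obs=None):
    Rm,o=pose(n,obs); s=slopes(n,uv); d=np.c_[s,np.ones(len(s))]@Rm.T
    return o+d*((z-o[2])/d[:,2])[:,None]
E
python3 - <<'E'
from h import *
o=manip.get_obs(); print(o, manip.grasp_offset)
for n in ['scene','top','wrist']:
    o=manip.get_obs(); p,d=manip.camera(n); cv2.imwrite(f'pics/{n}0.png',p); np.savez(f'{n}0.npz',p=p,d=d,pos=o['position'],rot=o['ee_rot'])
    print(n,pose(n,o)[1])
E
```

```text
pics
{'clock': 0.0, 'joint_pos': array([ 1.0823762 ,  0.33289342, -0.06467135,  1.46095987,  0.02157803,
        1.34993319, -0.08850917]), 'joint_velocities': array([-1.92445612e-03, -3.59763914e-04,  7.20009600e-04, -1.79884746e-03,
        9.39809467e-04, -8.34594919e-05, -1.27043345e-03]), 'tau': array([-3.19712308e-04, -6.25452375e+01,  4.87099984e-02, -3.91603303e+01,
        1.60842820e-02,  1.00556941e-02, -5.55322060e-06]), 'position': array([ 0.28052924, -0.5580619 ,  0.23049356]), 'ee_rot': array([ 8.51215980e-01, -5.24815009e-01, -6.53223074e-04, -3.67926334e-04]), 'ft_force': array([ 0.15088345, -0.23249795,  0.67180039]), 'torque': array([-0.00670969,  0.01156907,  0.03615226]), 'grip_width': 0.9958827912180692} 0.0187
scene [0.76072052 0.76368523 1.75135792]
top [0.33822113 0.00629551 1.44778578]
wrist [ 0.35411557 -0.52234337  0.37277826]
```

View pics/scene0.png

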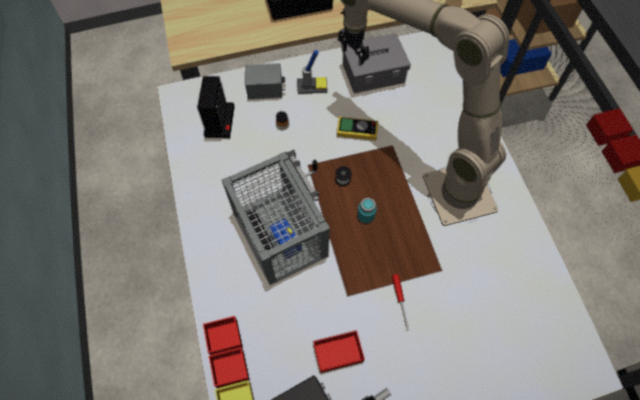

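View pics/top0.png

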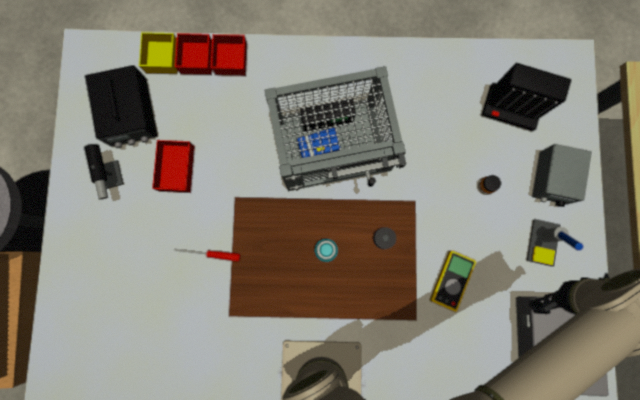

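View pics/wrist0.png

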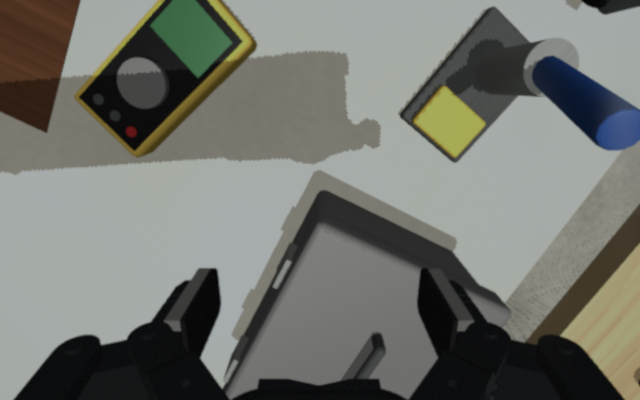

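The top view shows the cage at about (340,125), with its gate along the lower side from (290,185) to (400,160) and the bolt handle near (371,182). I'll zoom in there.

```bash
python3 - <<'E'
from h import *
z=np.load('top0.npz'); p=z['p']; 
cv2.imwrite('pics/topz.png',cv2.resize(p[60:200,260:420],None,fx=5,fy=4.2857,interpolation=cv2.INTER_CUBIC)) if 0 else cv2.imwrite('pics/topz.png',cv2.resize(p[60:200,255:415],None,fx=4,fy=4,interpolation=cv2.INTER_CUBIC))
z2=np.load('scene0.npz'); cv2.imwrite('pics/scz.png',cv2.resize(z2['p'][140:290,210:410],None,fx=4,fy=4,interpolation=cv2.INTER_CUBIC))
E
```

```text
(no output)
```

View pics/topz.png

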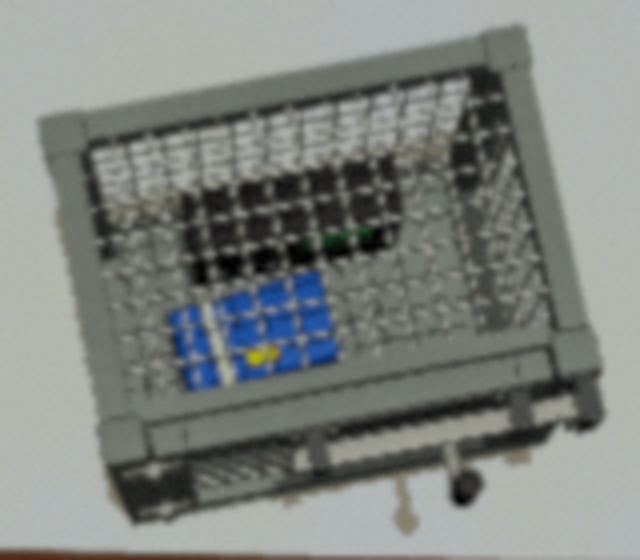

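View pics/scz.png

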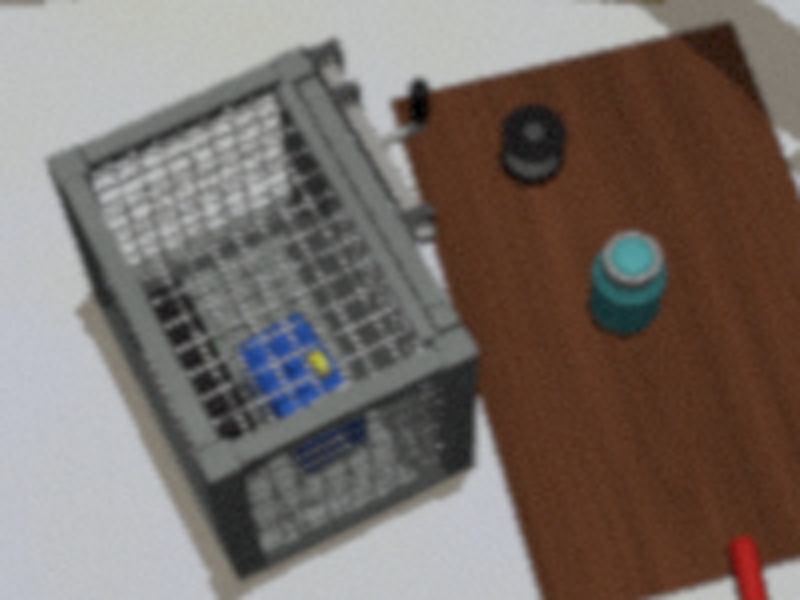

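```bash
python3 - <<'E'
from h import *
z=np.load('top0.npz'); d=z['d']; p=z['p']
uv=np.array([[40,118],[523,27],[600,368],[104,462]])/4+[255,60]
W=onz('top',uv,0.25); print(W.round(3))
c=W.mean(0); e1=W[0]-W[1]; e2=W[3]-W[2]; print(c, np.degrees(np.arctan2(-e1[0],e1[1])),np.degrees(np.arctan2(-e2[0],e2[1])),np.linalg.norm(e1),np.linalg.norm(e2),np.linalg.norm(W[0]-W[3]))
# handle top: dark pixels
hsv=p[60:200,255:415].max(2); m=(hsv<55); 
n,l,s,ce=cv2.connectedComponentsWithStats(m.astype(np.uint8))
for i in range(1,n):
  if s[i,4]>15: print(s[i],ce[i]+[255,60], onz('top',ce[i]+[255,60],0.286).round(3))
u,v=116+255,122+60
print(d[v-4:v+5,u-5:u+6].round(3))
E
```

```text
[[ 0.792  0.164  0.25 ]
 [ 0.862 -0.154  0.25 ]
 [ 0.632 -0.205  0.25 ]
 [ 0.563  0.114  0.25 ]]
[ 0.71213959 -0.02002519  0.25      ] 12.357587764921087 12.163598912971342 0.32566897761189245 0.3264093052239945 0.23483760575227577
[117  17   8   7  44] [375.47727273  79.93181818] [[ 0.81  -0.123  0.286]]
[119  26   8   6  35] [377.42857143  88.17142857] [[ 0.788 -0.128  0.286]]
[113  35   6   7  33] [370.42424242  98.09090909] [[ 0.762 -0.11   0.286]]
[95 39  4  6 18] [351.44444444 101.88888889] [[ 0.751 -0.062  0.286]]
[86 41  7  6 34] [343.82352941 103.20588235] [[ 0.747 -0.043  0.286]]
[77 42  7  7 35] [335.28571429 104.82857143] [[ 0.742 -0.021  0.286]]
[68 44  7  6 34] [326.44117647 106.52941176] [[0.737 0.001 0.286]]
[114  44   6   4  20] [371.3  105.25] [[ 0.743 -0.113  0.286]]
[45 47 13  9 56] [306.23214286 110.625     ] [[0.725 0.053 0.286]]
[60 46  7  6 35] [317.65714286 108.34285714] [[0.732 0.024 0.286]]
[88 49  7  7 36] [345.63888889 111.44444444] [[ 0.725 -0.048  0.286]]
[79 50  7  7 37] [337. 113.] [[ 0.721 -0.026  0.286]]
[24 53  4  6 18] [280.27777778 115.83333333] 
[... 596 characters left out ...]
6]]
[113 118   6   8  31] [370.5483871  181.74193548] [[ 0.545 -0.112  0.286]]
[[1.464 1.246 1.238 1.244 1.181 1.181 1.18  1.181 1.179 1.183 1.474]
 [1.472 1.246 1.24  1.179 1.181 1.174 1.179 1.181 1.182 1.181 1.471]
 [1.473 1.248 1.246 1.175 1.18  1.183 1.181 1.178 1.179 1.179 1.47 ]
 [1.471 1.473 1.201 1.178 1.177 1.179 1.18  1.18  1.178 1.178 1.47 ]
 [1.469 1.47  1.202 1.191 1.18  1.178 1.181 1.181 1.181 1.179 1.469]
 [1.468 1.47  1.209 1.193 1.19  1.179 1.181 1.175 1.179 1.47  1.469]
 [1.47  1.471 1.213 1.2   1.194 1.191 1.189 1.192 1.466 1.469 1.466]
 [1.466 1.468 1.224 1.213 1.202 1.202 1.203 1.214 1.46  1.47  1.465]
 [1.47  1.469 1.465 1.225 1.217 1.217 1.224 1.468 1.466 1.466 1.469]]
```

```bash
python3 - <<'E'
from h import *
for n,(u0,u1,v0,v1) in {'top':(362,382,172,192),'scene':(308,320,155,178)}.items():
    z=np.load(n+'0.npz'); d=z['d']
    uv=np.array([[u,v] for v in range(v0,v1) for u in range(u0,u1)])
    P=pt(n,uv,d); 
    m=(P[:,2]>.276)
    print(n,m.sum(),P[m].mean(0).round(4),P[m].min(0).round(3),P[m].max(0).round(3))
    m=(P[:,2]>.24)&(P[:,0]<.57); print(m.sum(),P[m].mean(0).round(4),P[m].min(0).round(3),P[m].max(0).round(3))
    if n=='scene': 
        p=z['p']; dk=np.array([p[v,u].max()<60 for u,v in uv]);print(dk.sum()); print(np.c_[uv[dk],P[dk].round(3)][::4])
z=np.load('top0.npz')
for n,c in dict(disp=(326,250),spool=(384,238)).items(): print(n,pt('top',[c],z['d']))
import numpy as np
cc=np.array([.712,-.020]);a=np.radians(12.26);Rm=np.array([[np.cos(a),-np.sin(a)],[np.sin(a),np.cos(a)]])
print(cc+Rm@[-.18,-.06], 'hinge',cc+Rm@[-.122,.135])
E
```

```text
top 41 [ 0.5442 -0.1135  0.3145] [ 0.338 -0.124  0.283] [0.558 0.006 1.448]
62 [ 0.5439 -0.1136  0.2962] [ 0.338 -0.124  0.24 ] [0.558 0.006 1.448]
scene 26 [ 0.5496 -0.1138  0.2856] [ 0.542 -0.128  0.278] [ 0.557 -0.104  0.295]
51 [ 0.55   -0.1118  0.2726] [ 0.542 -0.128  0.241] [ 0.557 -0.103  0.295]
49
[[ 3.14e+02  1.61e+02  5.48e-01 -1.19e-01  2.83e-01]
 [ 3.15e+02  1.62e+02  5.46e-01 -1.14e-01  2.84e-01]
 [ 3.15e+02  1.63e+02  5.47e-01 -1.09e-01  2.87e-01]
 [ 3.15e+02  1.64e+02  5.48e-01 -1.06e-01  2.85e-01]
 [ 3.14e+02  1.65e+02  5.52e-01 -1.04e-01  2.84e-01]
 [ 3.12e+02  1.66e+02  5.57e-01 -1.11e-01  2.68e-01]
 [ 3.16e+02  1.66e+02  5.44e-01 -1.09e-01  2.65e-01]
 [ 3.14e+02  1.67e+02  5.51e-01 -1.09e-01  2.62e-01]
 [ 3.12e+02  1.68e+02  5.57e-01 -1.15e-01  2.49e-01]
 [ 3.16e+02  1.68e+02  5.43e-01 -1.12e-01  2.48e-01]
 [ 3.14e+02  1.69e+02  5.51e-01 -1.11e-01  2.45e-01]
 [ 3.14e+02  1.70e+02  5.51e-01 -1.10e-01  2.41e-01]
 [ 3.15e+02  1.71e+02  5.47e-01 -1.10e-01  2.32e-01]]
disp [[ 0.37932224 -0.00672973  0.09833347]]
spool [[ 0.42011928 -0.17822637  0.0429805 ]]
[ 0.54884596 -0.11685432] hinge [0.56411531 0.08601471]
```

The handle is at about (0.549, -0.115), with its top at 0.286, and the cage is yawed about 12.3°. I'll move above it with the jaws along cage y.

```bash
python3 -m crank '[[[0,0,1,0,0,0,60],[0.4,0.7,0.9,0,0,-0.9,60],[0.5,0.8,0,0,0,-1,60],[0.5,0.8,0,0,0,-1,60],[0.5,0.8,0,0,0,0,60],[0.5,0.8,0,0,0,0,60],[0.5,0.8,0,0,0,0,60],[0.5,0.8,0,0,0,0,60]]]' 60
python3 -m crank '[[[0.4,0.8,0,0,0,0,60],[0.3,0.7,0,0,0,0,60],[0,0,0,0,0,0,60],[0,0,0,0,0,0,60]]]'
```

```text
clock: 1.15
position: [0.482, -0.2326, 0.3378]
ee_rot: [0.778, -0.628, 0.0, 0.0]
ft_force: [0.8, -0.2, -0.4]
grip_width: 0.703
clock: 1.65
position: [0.5231, -0.145, 0.3376]
ee_rot: [0.778, -0.628, -0.0, 0.0]
ft_force: [-1.2, -0.3, 0.2]
grip_width: 0.702
```

```bash
python3 - <<'E'
from h import *
for n in ['wrist']:
    o=manip.get_obs(); p,d=manip.camera(n); cv2.imwrite(f'pics/{n}1.png',p); np.savez(f'{n}1.npz',p=p,d=d,pos=o['position'],rot=o['ee_rot'])
E
```

```text
(no output)
```

View pics/wrist1.png

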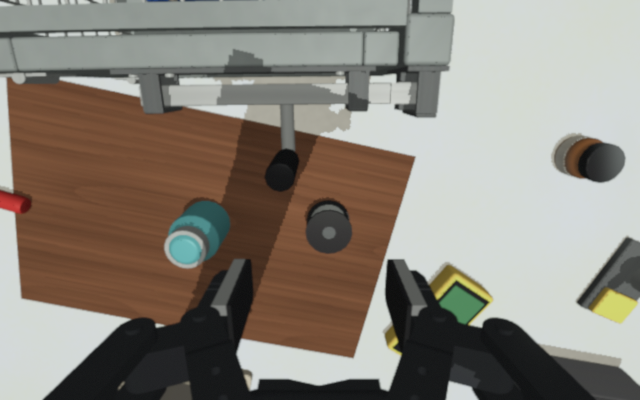

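The handle's top disc shows at about (281,178). The gate rail runs horizontal in the image, so the jaws are aligned. Next I'll measure the handle.

```bash
python3 - <<'E'
from h import *
z=np.load('wrist1.npz'); o=dict(position=z['pos'],ee_rot=z['rot'])
uv=np.array([[u,v] for v in range(140,200) for u in range(255,310)])
P=pt('wrist',uv,z['d'],o); m=(P[:,2]>.281)&(P[:,2]<.295)
print(pose('wrist',o)[1], m.sum(),P[m].mean(0),P[m].min(0),P[m].max(0), uv[m].mean(0))
m2=(P[:,2]>.24)&(P[:,2]<.295); print(P[m2].mean(0),P[m2].min(0),P[m2].max(0))
print(o['position'])
# rail direction
L=pt('wrist',[(50,38),(340,38)],z['d'],o); print(L, np.degrees(np.arctan2(*(L[0]-L[1])[[0,1]])))
# keeper / bar edges
print(pt('wrist',[(200,90),(330,93),(425,90),(382,92),(430,112)],z['d'],o).round(4))
E
```

```text
[ 0.6035338  -0.1284195   0.47978309] 714 [ 0.55026479 -0.11686681  0.28523311] [ 0.54121858 -0.1253879   0.2810142 ] [ 0.55834707 -0.10819491  0.28717495] [279.44397759 176.1092437 ]
[ 0.55230969 -0.11724599  0.27776391] [ 0.54121858 -0.12551884  0.24005398] [ 0.55846782 -0.10819491  0.28717495]
[ 0.52313026 -0.1449791   0.33764639]
[[ 0.59697421  0.04051136  0.24673188]
 [ 0.63331478 -0.13547659  0.24903848]] -11.667285444497322
[[ 0.5836 -0.0486  0.2276]
 [ 0.6005 -0.1373  0.2281]
 [ 0.6155 -0.1961  0.2459]
 [ 0.6087 -0.1722  0.2296]
 [ 0.603  -0.2035  0.2457]]
```

```bash
python3 -m crank '[[[0.45,0.47,0,0,0,0,60],[0,0,0,0,0,0,60],[0,0,0,0,0,0,60]]]'
python3 -m crank '[[[0,0,-0.5,0,0,0,60],[0,0,-0.5,0,0,0,60],[0,0,-0.48,0,0,0,60],[0,0,0,0,0,0,60],[0,0,0,0,0,0,60]]]'
python3 - <<'E'
from h import *
o=manip.get_obs();p,d=manip.camera('wrist'); cv2.imwrite('pics/wrist2.png',p)
print(o['position'],o['ft_force'])
E
```

```text
clock: 2.08
position: [0.55, -0.1175, 0.3377]
ee_rot: [0.778, -0.629, -0.0, 0.0]
ft_force: [0.5, 0.4, 0.4]
grip_width: 0.701
clock: 2.7
position: [0.5506, -0.1169, 0.2505]
ee_rot: [0.778, -0.629, 0.001, -0.0]
ft_force: [0.5, -0.2, 0.2]
grip_width: 0.708
[ 0.55062601 -0.11690036  0.25051559] [ 0.47906597 -0.1835439   0.22721204]
```

View pics/wrist2.png

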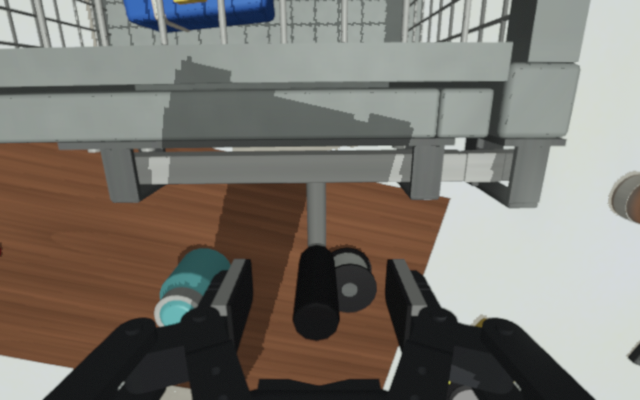

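The handle at about (317,290) is midway between the pads at (240,290) and (400,290). Closing the grip.

```bash
python3 -m crank '[[[0,0,0,0,0,0,5],[0,0,0,0,0,0,5],[0,0,0,0,0,0,5],[0,0,0,0,0,0,5],[0,0,0,0,0,0,5],[0,0,0,0,0,0,5]]]' 60
python3 - <<'E'
from h import *
o=manip.get_obs();p,d=manip.camera('wrist'); cv2.imwrite('pics/wrist3.png',p)
E
```

```text
clock: 3.5
position: [0.5507, -0.116, 0.2497]
ee_rot: [0.778, -0.628, 0.0, -0.0]
ft_force: [-1.4, 0.1, 5.5]
grip_width: 0.196
```

View pics/wrist3.png

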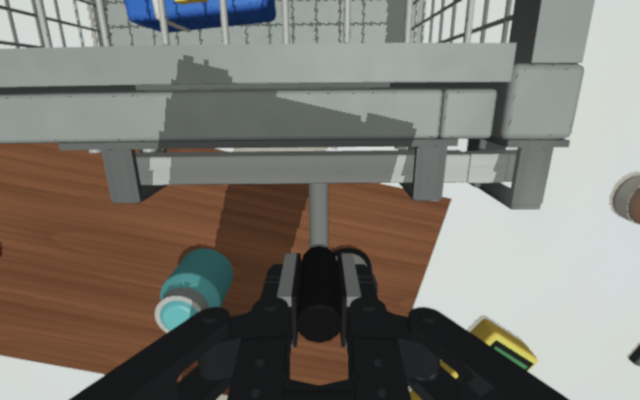

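The handle is gripped (opening 0.196, about 17 mm). Now I'll lift it about 8 mm.

```bash
python3 -m crank '[[[0,0,0.07,0,0,0,5],[0,0,0.07,0,0,0,5],[0,0,0,0,0,0,5],[0,0,0,0,0,0,5]]]' 60
python3 - <<'E'
from h import *
o=manip.get_obs();p,d=manip.camera('wrist'); cv2.imwrite('pics/wrist4.png',p); np.savez('wrist4.npz',p=p,d=d,pos=o['position'],rot=o['ee_rot'])
print(o['position'],o['ft_force'])
P=pt('wrist',[(180,168),(270,168),(380,168),(487,166)],d,o);print(P.round(4))
E
```

```text
clock: 4.05
position: [0.5504, -0.116, 0.2573]
ee_rot: [0.778, -0.628, 0.0, 0.0]
ft_force: [2.3, 0.7, -2.3]
grip_width: 0.193
[ 0.55044644 -0.11602001  0.25733941] [ 2.28679546  0.67316014 -2.2656633 ]
[[ 0.5799 -0.0419  0.2356]
 [ 0.5889 -0.0845  0.2354]
 [ 0.6005 -0.1361  0.2373]
 [ 0.6122 -0.1864  0.2365]]
```

View pics/wrist4.png

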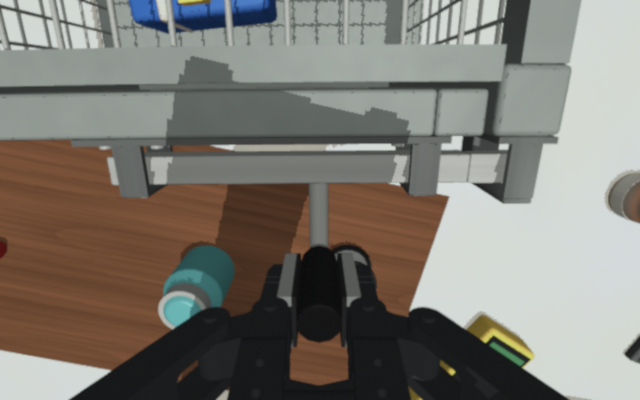

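The bar's top has risen from about 0.228 to 0.236, so the lift is about 7.5 mm. Now I'll draw along cage +y, which is (-0.213, 0.977).

```bash
python3 -m crank '[[[-0.02,0.09,0,0,0,0,5],[-0.025,0.115,0,0,0,0,5],[-0.025,0.115,0,0,0,0,5]]]' 60
python3 -m crank '[[[-0.025,0.115,0,0,0,0,5],[-0.025,0.115,0,0,0,0,5],[-0.025,0.115,0,0,0,0,5],[0,0,0,0,0,0,5],[0,0,0,0,0,0,5]]]' 60
python3 - <<'E'
from h import *
o=manip.get_obs();p,d=manip.camera('wrist'); cv2.imwrite('pics/wrist5.png',p); np.savez('wrist5.npz',p=p,d=d,pos=o['position'],rot=o['ee_rot'])
print(o['position'],o['ft_force'])
E
```

```text
clock: 4.47
position: [0.546, -0.0962, 0.2574]
ee_rot: [0.778, -0.628, -0.0, 0.0]
ft_force: [1.8, -1.5, -3.9]
grip_width: 0.193
clock: 5.1
position: [0.5416, -0.0757, 0.2574]
ee_rot: [0.778, -0.628, -0.0, -0.0]
ft_force: [-0.9, 1.3, -2.8]
grip_width: 0.198
[ 0.54158234 -0.07569406  0.25744848] [-0.86884801  1.30995266 -2.80580411]
```

View pics/wrist5.png

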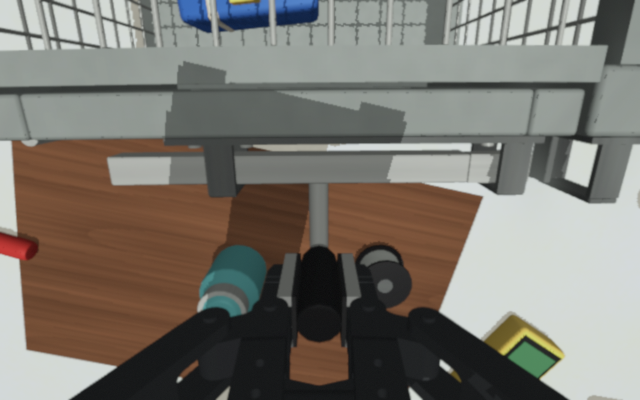

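The nose at (560,165) is clear of the keeper at (610,170), drawn by about 41 mm with low forces. Next is the swing along the arc about the hinge at (0.564, 0.086): a displacement of (-36, +9) mm and a yaw of -12.9°.

```bash
python3 -m crank '[[[-0.10,0.015,0,0,0,-0.43,5],[-0.10,0.019,0,0,0,-0.43,5],[-0.10,0.023,0,0,0,-0.43,5],[0,0,0,0,0,0,5]]]' 60
python3 -m crank '[[[-0.098,0.027,0,0,0,-0.43,5],[-0.097,0.031,0,0,0,-0.43,5],[-0.096,0.035,0,0,0,-0.43,5],[0,0,0,0,0,0,5],[0,0,0,0,0,0,5],[0,0,0,0,0,0,5]]]' 60
python3 - <<'E'
from h import *
for n in ['wrist','top','scene']:
    o=manip.get_obs();p,d=manip.camera(n); cv2.imwrite(f'pics/{n}6.png',p); np.savez(f'{n}6.npz',p=p,d=d,pos=o['position'],rot=o['ee_rot'])
print(o['position'],o['ft_force'])
E
```

```text
clock: 5.65
position: [0.5235, -0.0726, 0.2578]
ee_rot: [0.741, -0.671, 0.0, -0.0]
ft_force: [3.6, 2.6, -3.1]
grip_width: 0.194
clock: 6.4
position: [0.5065, -0.0672, 0.2575]
ee_rot: [-0.703, 0.711, -0.0, 0.0]
ft_force: [4.7, 1.6, -3.4]
grip_width: 0.191
[ 0.50644089 -0.06718824  0.25749731] [ 4.01043417  1.38775892 -2.98070085]
```

View pics/wrist6.png

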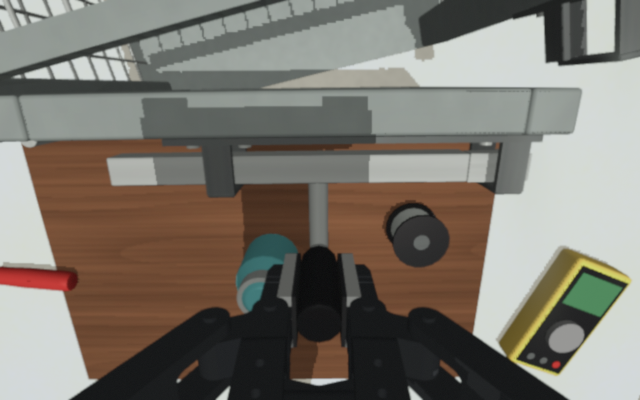

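View pics/scene6.png

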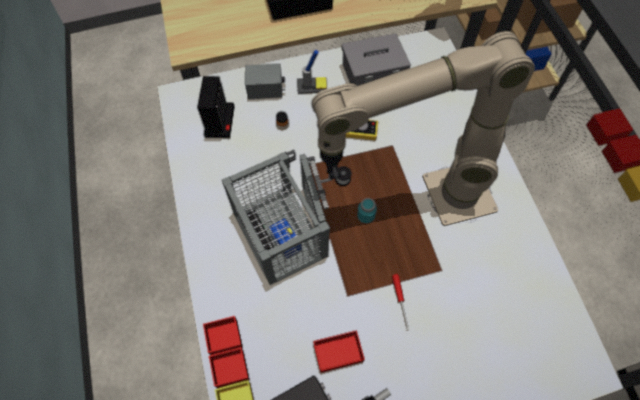

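The gate stands clear of the cage frame: its rail runs from (0,110) to (580,110) and the frame slants above it. The handle is still gripped. Now I'll measure the angle and the draw.

```bash
python3 - <<'E'
from h import *
def rail(f,uvs):
    z=np.load(f); o=dict(position=z['pos'],ee_rot=z['rot'])
    uv=np.array([[u,v] for u in range(*uvs[0],4) for v in range(*uvs[1],2)]); P=pt('wrist',uv,z['d'],o)
    m=(P[:,2]>.235)&(P[:,2]<.26); x,y,_,_=cv2.fitLine(P[m][:,:2].astype(np.float32),cv2.DIST_HUBER,0,.01,.01).ravel()
    return P[m].mean(0),np.degrees(np.arctan2(-x*np.sign(y),abs(y)))
a=rail('wrist5.npz',((50,520),(98,130))); b=rail('wrist6.npz',((50,520),(96,130)))
print(a,b,'gate rad',np.radians(a[1]-b[1]))
# shift of features: handle stem vs straps in gate frame
for f,st in (('wrist4.npz',(425,172)),('wrist5.npz',(512,172)),('wrist6.npz',(511,172))):
    z=np.load(f); o=dict(position=z['pos'],ee_rot=z['rot']); s=pt('wrist',[st,(318,210)],z['d'],o); print(f,np.linalg.norm((s[0]-s[1])[:2]).round(4),s.round(3).tolist())
tp=pt('wrist',[(572,110)],np.load('wrist6.npz')['d'],dict(position=np.load('wrist6.npz')['pos'],ee_rot=np.load('wrist6.npz')['rot']));print(tp)
t0,t6=np.load('top0.npz'),np.load('top6.npz')
print(o['position'])
E
python3 -m crank '[[[0,0,0,0,0,0,5],[0,0,0,0,0,0,5],[0,0,0,0,0,0,5],[0,0,0,0,0,0,5]]]' 60
```

```text
(array([ 0.60824571, -0.04676911,  0.24759381]), np.float32(12.135987)) (array([ 0.57832224, -0.05388158,  0.24757853]), np.float32(-0.7842124)) gate rad 0.22550002
wrist4.npz 0.054 [[0.605, -0.155, 0.245], [0.572, -0.112, 0.234]]
wrist5.npz 0.092 [[0.604, -0.154, 0.245], [0.564, -0.071, 0.234]]
wrist6.npz 0.0917 [[0.55, -0.157, 0.245], [0.529, -0.068, 0.234]]
[[ 0.57789255 -0.17759199  0.2477297 ]]
[ 0.50646504 -0.06723899  0.25750374]
clock: 7.05
position: [0.5064, -0.0672, 0.2575]
ee_rot: [-0.703, 0.711, -0.0, 0.0]
ft_force: [4.3, 0.8, -3.3]
grip_width: 0.194
```

View pics/top6.png

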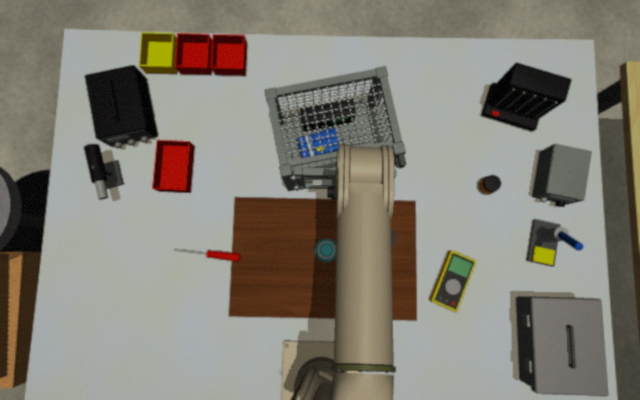

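The gate is at 0.225 rad and holding still. The bolt draw is unchanged by the swing, the fingers are carrying about 4 N, and the other objects look unmoved. Handing in.

```bash
python3 -c "
from workcell import manip
print(manip.hand_in())"
```

```text
the job is handed in; nothing more can be done
None
```

The gate is held open about 60 mm with the bolt drawn and my grip still on its handle. I handed the job in at about 7 s of the 35 s allowed.

I gripped the upright handle from above with the jaws along the gate, at 60 N. I lifted the bolt about 7.5 mm, drew it about 41 mm out of the keeper, then swung the gate along its arc.

The last checks agreed with each other, but the hand-in gave no verdict:
- **Gate:** measured at 0.225 rad from the wrist camera's depth. The arm was stationary over the last two readings.
- **Bolt:** clear of the keeper in the picture. It moved about 41 mm by the arm's travel, and about 38 mm more by a rough check in the pictures. The swing did not change it.
- **Load:** about 4 N at the wrist, which matches the gate's spring. The highest wrist force I read was about 6 N, though readings came only at the end of each move. The force between bolt and keeper is not measured directly.
- **Bench:** in the last top picture the other objects look where they started. I compared them by eye, and the arm hid most of the spool in that view. The spool was visible and standing in the last wrist picture.

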